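# Shut the filled dose tub

## Task

On the pharmacy counter, the wide tub that stands open in the blue tray has been filled with tablets: with the fingertips, press its hinged lid gently down until it is fully closed, then take the hand away. Do not lift, tip or shove the tub: it stays where it stands. The two narrow open tubs are still to be filled, so leave their lids open, and touch none of the other things.

Things in the scene. Friction and masses are not known exactly. Their poses are not given: they have to be found in the camera images.
- wide_tub: The tub to close, the only WIDE one standing open: round yellow body 78 mm across at the rim, 55 mm tall, with white tablets inside and a white hinged lid. Loose on the tray floor (the floor is 5 mm above the table), about 200 g. Origin: centre of its underside; z up; the hinge lies on its +x side (turned towards the robot, give or take 75 degrees, so that the mouth opens away from the robot) and the lid's lip on its -x side when shut.
- wide_lid (a joint): Hinge of the wide tub's lid, rad: 0 fully shut (lid flat on the rim), grows as it opens; starts 0.75 to 1.15. The hinge is slightly stiff (0.012 N m, under 1 N at the lid): the lid stays where it is left, has no spring or catch, and stops firmly at 0.
- wide_hinge (a point): Middle of the wide tub's hinge line, on the tub at rim height (55 mm above the tub's underside), 42 mm from the tub's axis. The line runs along the tub's own y. It stays put while the lid swings.
- wide_lip (a point): Middle of the outer edge of the thumb lip of the wide tub's lid, on the lid's upper face; 92 mm from the hinge line along the lid, moves with the lid. The lid is a flat white disc 82 mm across and 4 mm thick, lip 18 mm wide sticking out 9 mm; shut, its upper face lies 4 mm above the hinge. Seen from above, the open lid reaches from the hinge towards the lip, and pressing straight down on it swings it shut.
- narrow_a_tub: Narrow empty tub with its lid open: yellow body 54 mm across at the rim, 50 mm tall, white hinged lid 4 mm thick. Loose, 60 g. To be left alone and open. Origin: centre of its underside, z up, hinge on its +x side.
- narrow_a_lid (a joint): Lid hinge of narrow tub A, rad: 0 shut, grows as it opens; starts 0.75 to 1.15. To be left as it is.
- narrow_a_lip (a point): Thumb lip of narrow tub A's open lid: middle of the lip's outer edge, on the lid's upper face; 72 mm from the hinge line along the lid. To be left alone.
- narrow_b_tub: Narrow empty tub with its lid open: yellow body 54 mm across at the rim, 50 mm tall, white hinged lid 4 mm thick. Loose, 60 g. To be left alone and open. Origin: centre of its underside, z up, hinge on its +x side.
- narrow_b_lid (a joint): Lid hinge of narrow tub B, rad: 0 shut, grows as it opens; starts 0.75 to 1.15. To be left as it is.
- narrow_b_lip (a point): Thumb lip of narrow tub B's open lid: middle of the lip's outer edge, on the lid's upper face; 72 mm from the hinge line along the lid. To be left alone.
- wide_shut: A wide tub, already shut: 78 mm across, 59 mm tall with its flat white lid. Loose; leave alone. Origin: centre of its underside.
- narrow_shut: A narrow tub, already shut: 54 mm across, 54 mm tall with lid. Loose; leave alone. Origin: centre of its underside.
- pill_bottle: Amber pill bottle with a white cap, 48 mm across, 75 mm tall, standing loose in the tray; leave alone. Origin: centre of its underside.
- tray: The fixed blue tray, 320 by 440 mm (rim 336 by 456 mm), walls 45 mm tall, floor 5 mm thick. It holds the five tubs and the pill bottle in two rows of three, places about 140 mm apart. Origin: centre of its underside.
- carton: White medicine carton with a blue band, 50 x 22 x 90 mm, standing loose to the right of the tray; leave alone. Origin: centre of its underside.
- jar: White jar, 60 mm across, 85 mm tall, standing loose to the left of the tray; leave alone. Origin: centre of its underside.
- spatula: Tablet-counting spatula, 190 mm long, lying loose to the left of the tray; leave alone. Origin: on its underside; its length runs along its x.

How it is judged:
By the outcome, as a careful person would: the job done as asked, in the order asked, and still so for the second after the job is handed in, with the robot touching nothing.
It also fails if it takes over 32 s, if anything falls off the work surface, if the arm or the gripper's body presses on something with over 40 N, if the wrist force passes 120 N, or if a joint passes its speed limit or range.

## Robot

A 6-joint arm with a two-finger parallel gripper is mounted at the origin on the work surface. World frame = base frame: x ahead of the robot, y to its left, z up, the work surface at z = 0. Lengths are in m, angles in rad, forces in N, time in s.
With the tool pointing down it reaches from about 0.325 to 1 m from the base axis. Payload 5.1 kg.
Tool frame: the origin (TCP) lies on the centre line of the jaws, within the pads' length; the fingertips stand 11 mm ahead of it and the grasp point (between the pads) lies 8 mm behind it (arm.finger_overhang is the distance from the TCP to the fingertips, in m); z points along the fingers, y is the line along which they close (so a half turn about z gives the same grasp; the last joint's range is limited). The gripper opens to 85 mm and grips with 20 to 120 N. Pads are 22 mm wide; open, the fingers measure 114 mm over their backs; the gripper's body (76 mm by 85 mm) begins 54 mm behind the grasp point. The pads swing forward as they close: fully open they stand 13 mm farther back than shut.
Start: joints at [-0.083, 0.124, 1.65, -0, 1.367, -0.083], TCP at [0.65, -0, 0.221] pointing down, gripper open.
Joint ranges: [-2.61, 2.61], [-1.02, 2.33], [0.03, 2.71], [-1.35, 4.49], [0.32, 2.68], [-2.91, 2.91]. Speed limits (rad/s): [2.57, 2.57, 3.14, 3.14, 3.14, 3.14].

## Interface

Orientations are given as a unit quaternion [x, y, z, w].
In Python, from station import arm gives the robot as it stands. The module is installed in compiled form; this text tells all that it offers.
- The arm moves only by the tool move_arm, never from a script. Its argument "commands" is a list of rows, each a list of 7 numbers: the turn, a rotation vector about the tool's x, y, z in units of 5 degrees (1.0 is 5 degrees), then the shift along the tool's x, y, z in units of 60 mm (1.0 is 60 mm), then the closure in counts, from 0 (fully open) to 255 (shut). A call has exactly 5 rows; each row is the pose to reach, as a shift and turn from the pose commanded when the call began, along the tool's axes at that moment; what a row does not reach only later rows make up. A row lasts 1/8 s, in which the tool goes at most 62.5 mm and 10.7 degrees, less where a joint would pass 70% of its speed; a pose out of reach is approached as far as the arm can. A call with a gripper value outside its range is refused whole. The fingers move at their own pace and stop on an object; "squeeze" is the grip in N (left out, the last holds). Time passes only in rows, so rows that repeat a pose let the fingers close, or fill a call up. It gives the time, the measured TCP pose, the force, the opening and the grip force at its end, in the units of the state.
- arm.get_state(): the state, without advancing time (a new reading comes with each control period).
- arm.get_image(name): name is "scene" or "side" or "wrist"; returns a dict with "frame" (420x560x3 uint8, blue, green, red), "K" (3x3 intrinsics, pixels), "cam_to_world" (4x4, takes a point from camera to world coordinates). Camera axes: x right, y down, z forward; pixel columns grow to the right and rows downward; lengths in m; the calibration is good to about 2 mm. A picture is of the moment at which its call begins. There is no depth.
- arm.hand_in(): hands the job in; it is judged then, once.
The state is a dict: "t": time; "joint_positions": joint angles; "dq": joint speeds; "effort": joint torques, N m; "ee_pos": TCP position; "orientation": TCP orientation; "contact_force": force on the tool from outside, world axes, zero at the start; "moment": the same for the moment, N m; "grip_width": finger opening in m; "grasp_force": force on a finger pad.
Only numpy, scipy, OpenCV 4.12 (cv2) and the standard library are available. Lean on these libraries where they do the work, as an engineer would, in place of code of your own. Each camera call takes 0.05 s, during which the arm holds its last target. There are 200 camera calls.

## Working session

There is one attempt and no reset: what is moved stays moved. The work goes in short steps, Python scripts to look and compute and a tool call to move; the robot and the scene stay as the last step left them, time stands still between calls to the robot, and variables do not carry over. Pictures are saved under pics/ and viewed, at most 10 in all, crops included, and the job is handed in when it is done.

Besides the shell and the picture viewer there is one more tool, called after "Call:" as a command line: name --pt "numbers of a row" for each row, then --argument value for the rest. move_arm: Moves the arm, as the interface text tells. Its arguments: {"type":"object","properties":{"commands":{"type":"array","items":{"type":"array","items":{"type":"number"}}},"squeeze":{"type":"number"}},"required":["commands"]}

```bash
mkdir -p pics; cat > h.py <<'E'
import numpy as np, cv2
from station import arm
def get(n,f=None):
    d=arm.get_image(n)
    if f: cv2.imwrite('pics/'+f,d['frame'])
    return d
def ray(d,u,v):
    T=d['cam_to_world']; r=T[:3,:3]@np.linalg.inv(d['K'])@[u,v,1]; return T[:3,3],r/np.linalg.norm(r)
def plane(d,u,v,z):
    o,r=ray(d,u,v); return o+r*(z-o[2])/r[2]
def proj(d,p):
    T=d['cam_to_world']; c=T[:3,:3].T@(np.array(p)-T[:3,3]); q=d['K']@c; return q[:2]/q[2]
def tri(d1,p1,d2,p2):
    o,a=ray(d1,*p1);q,b=ray(d2,*p2)
    s=np.linalg.lstsq(np.c_[a,-b],q-o,rcond=None)[0]
    A=o+a*s[0];B=q+b*s[1]; return (A+B)/2,np.linalg.norm(A-B)
E
python3 - <<'E'
from h import *
import pickle
D={n:get(n,n+'1.png') for n in('scene','side','wrist')}
pickle.dump(D,open('d1.pkl','wb'))
for n in D: print(n,D[n]['cam_to_world'].round(3).tolist())
s=arm.get_state();print(s['ee_pos'],s['orientation'],arm.finger_overhang,s['t'])
E
```

```text
scene [[0.246, 0.613, -0.751, 1.41], [0.969, -0.161, 0.185, -0.203], [-0.008, -0.773, -0.634, 0.785], [0.0, 0.0, 0.0, 1.0]]
side [[-0.974, -0.119, 0.193, 0.328], [-0.226, 0.571, -0.789, 0.911], [-0.017, -0.812, -0.583, 0.775], [0.0, 0.0, 0.0, 1.0]]
wrist [[1.0, 0.001, -0.001, 0.65], [0.001, -0.956, -0.292, 0.076], [-0.002, 0.292, -0.956, 0.373], [0.0, 0.0, 0.0, 1.0]]
[6.49507866e-01 7.51919919e-06 2.19631048e-01] [ 7.07107935e-01  7.07105143e-01 -5.32091143e-04 -6.33963475e-04] 0.011 0.15
```

View pics/scene1.png

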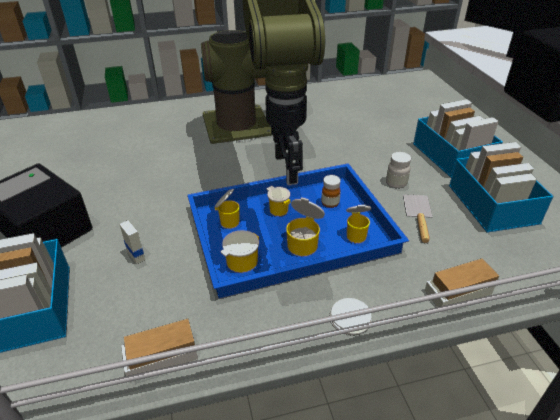

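View pics/side1.png

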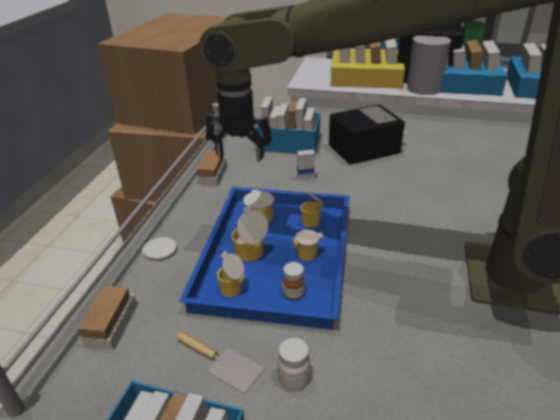

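View pics/wrist1.png

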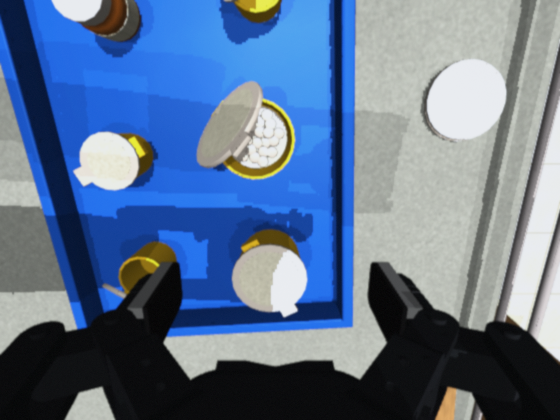

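The wrist view shows the tablet-filled open tub at about (260,138), with its lid at (230,125). The scene view has it at (303,235) and the side view at (248,240). I'll enlarge all three.

```bash
python3 - <<'E'
from h import *
import pickle
D=pickle.load(open('d1.pkl','rb'))
c=[]
for n,u,v,w in(('wrist',180,70,130),('scene',270,185,75),('side',215,195,75)):
    c.append(cv2.resize(D[n]['frame'][v:v+w,u:u+w],(390,390) if n=='wrist' else (390,390),interpolation=cv2.INTER_CUBIC))
im=np.hstack(c); im=cv2.resize(im,(798,266)); 
im2=np.zeros((590,800,3),np.uint8); im2[:390,:390]=c[0]; im2[:390,400:790]=c[1]; im2[395:590,:195]=cv2.resize(c[2],(195,195))
cv2.imwrite('pics/m1.png',im2)
E
```

```text
(no output)
```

View pics/m1.png

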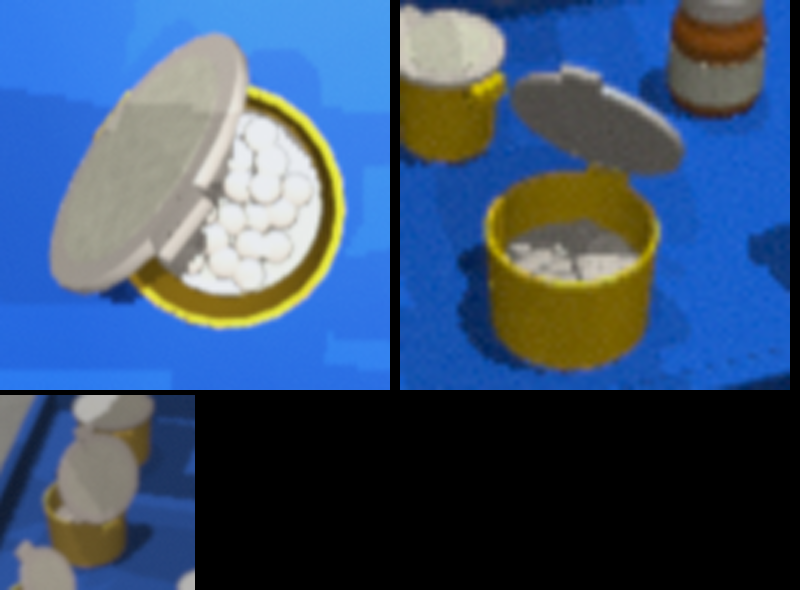

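```bash
python3 - <<'E'
from h import *
import pickle
from scipy.optimize import least_squares
D=pickle.load(open('d1.pkl','rb'));W,S,B=D['wrist'],D['scene'],D['side']
lw,ls,lb=(244,145.3),(305,198.8),(246.5,209)
for a in((W,lw,S,ls),(W,lw,B,lb),(S,ls,B,lb)): p,e=tri(*a);print('lip',p.round(4),e.round(4))
lip=tri(W,lw,S,ls)[0]
# rim points in crop on bright outer edge
pts=[(343,200),(335,255),(310,290),(270,317),(220,326),(175,312),(320,135),(280,100)]
P=np.array([plane(W,180+x/3,70+y/3,.06)[:2] for x,y in pts])
r=least_squares(lambda q:np.linalg.norm(P-q[:2],axis=1)-q[2],[.65,.15,.039]);c=r.x;print('rim',c,r.fun.round(4))
h=lambda d:np.array([c[0],c[1]])
v=lip[:2]-c[:2]; print('lip from centre',v)
print('hinge scene px z=.06',plane(S,310.4,218,.06))
# lip on hinge axis: direction d (hinge->lip); dist horiz = a-.042
for p in(tri(W,lw,S,ls)[0],tri(W,lw,B,lb)[0]):
  print(p, 'theta',np.arcsin((p[2]-.06)/.092))
# lid disc rim minor axis direction in wrist: hinge line direction
for zz in(.1,):
  a=plane(W,180+215/3,70+195/3,lip[2]);b=plane(W,180+165/3,70+260/3,lip[2]);print('lip edge',a,b,np.linalg.norm(a-b))
print('K',W['K'][0,0])
E
```

```text
lip [0.6272 0.0494 0.1416] 0.0021
lip [0.626  0.0494 0.1385] 0.003
lip [0.6242 0.0495 0.1394] 0.0004
rim [0.6308433  0.0465954  0.03779457] [-0.0002  0.0003 -0.0002 -0.0001  0.0003 -0.0002  0.      0.    ]
lip from centre [-0.00364112  0.00282283]
hinge scene px z=.06 [0.60125927 0.07170551 0.06      ]
[0.62720218 0.04941823 0.14156235] theta 1.0898278371199774
[0.62596502 0.04939942 0.13845335] theta 1.0212351628749108
lip edge [0.63326781 0.05759853 0.14156235] [0.62090166 0.04223426 0.14156235] 0.019722634918302395
K 319.56830872216426
```

The lid's lip is near (0.626, 0.049, 0.140) and the tub centre near (0.631, 0.047). The hinge is near (0.599, 0.073), so the lid closes along direction (0.775, -0.63). I'll shut the fingers and move above the lid.

Call:
move_arm --pt "0 0 0 0.4 -0.2 0 255" --pt "0 0 0 0.85 -0.4 0 255" --pt "0 0 0 0.85 -0.4 0 255" --pt "0 0 0 0.85 -0.4 0.3 255" --pt "0 0 0 0.85 -0.4 0.5 255" --squeeze 20

```text
t: 0.78
ee_pos: [0.6253, 0.0506, 0.1884]
orientation: [0.707, 0.707, -0.001, -0.001]
contact_force: [0.8, 0.1, -0.9]
grip_width: 0.0002
grasp_force: 0.0
```

```bash
python3 - <<'E'
from h import *
s=arm.get_state();print(s['ee_pos'],s['contact_force'],s['grip_width'],s['t'])
d=get('side');e=get('scene');w=get('wrist')
c=[cv2.resize(d['frame'][140:290,180:330],(390,390)),cv2.resize(e['frame'][130:280,230:380],(390,390))]
cv2.imwrite('pics/m2.png',np.hstack(c))
E
```

```text
[0.62531263 0.05059575 0.18843159] [ 0.76535439  0.14343154 -0.93319337] 0.00024180559948865565 0.775
```

View pics/m2.png

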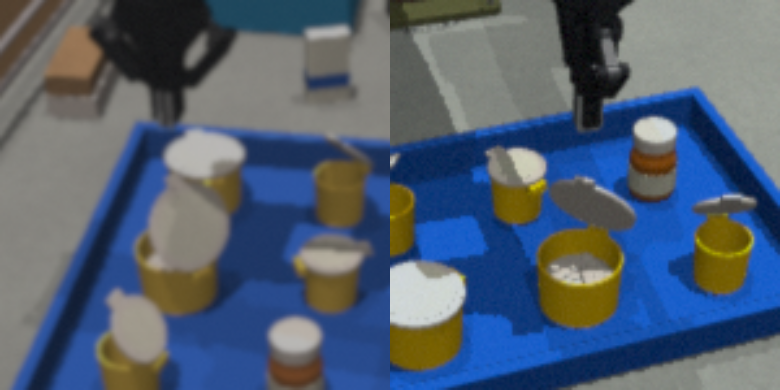

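```bash
python3 - <<'E'
from h import *
d=get('side');e=get('scene')
for z in(.177,.188,.2,.22): print(z,[((proj(d,(.6253,.0506,z))-[180,140])*2.6).round(),((proj(e,(.6253,.0506,z))-[230,130])*2.6+[390,0]).round()])
tip=tri(d,(180+168/2.6,140+118/2.6),e,(230+198/2.6,130+128/2.6));print(tip)
lip=tri(d,(180+180/2.6,140+178/2.6),e,(230+191/2.6,130+181/2.6));print(lip)
print(arm.get_state()['ee_pos'])
E
```

```text
0.177 [array([169., 145.]), array([588., 144.])]
0.188 [array([168., 134.]), array([588., 133.])]
0.2 [array([167., 123.]), array([589., 121.])]
0.22 [array([166., 103.]), array([590., 101.])]
(array([0.62838009, 0.04651095, 0.1991818 ]), np.float64(0.006651563256038205))
(array([0.62048844, 0.04547514, 0.13689624]), np.float64(0.003816320906077114))
[0.62612211 0.05055018 0.19039138]
```

Call:
move_arm --pt "0 0 0 0 0 0.3 255" --pt "0 0 0 0 0 0.55 255" --pt "0 0 0 -0.04 0.05 0.7 255" --pt "0 0 0 -0.1 0.12 0.83 255" --pt "0 0 0 -0.18 0.22 0.95 255"

```text
t: 1.65
ee_pos: [0.6397, 0.0399, 0.1333]
orientation: [0.707, 0.707, 0.0, 0.0]
contact_force: [0.2, 0.2, 0.9]
grip_width: 0.0004
grasp_force: 0.0
```

```bash
python3 - <<'E'
from h import *
d=get('side');e=get('scene')
s=arm.get_state();print(s['ee_pos'],s['contact_force'])
c=[cv2.resize(d['frame'][160:280,190:310],(390,390)),cv2.resize(e['frame'][150:270,250:370],(390,390))]
cv2.imwrite('pics/m3.png',np.hstack(c))
E
```

```text
[0.63939709 0.03954526 0.13263072] [0.39241475 0.11717862 0.24532318]
```

View pics/m3.png

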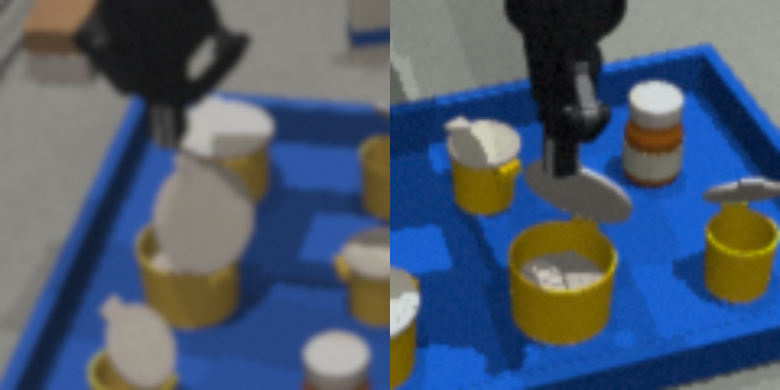

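```bash
python3 - <<'E'
from h import *
d=get('side');e=get('scene');k=3.25
S=lambda x,y:(190+x/k,160+y/k)
E=lambda x,y:(250+(x-390)/k,150+y/k)
print('tip',tri(d,S(168,147),e,E(563,177)))
print('lip side-px ray at z .14/.145',plane(d,*S(183,154),.14),plane(d,*S(183,154),.145))
print('hinge scene',plane(e,*E(584,222),.06))
p=arm.get_state()['ee_pos'];print(p)
for z in(0,-.011,.005): q=p+[0,0,z];print(z,proj(d,q),proj(e,q),S(168,147),E(563,177))
E
```

```text
tip (array([0.64039236, 0.03927901, 0.13943765]), np.float64(0.003066700993968198))
lip side-px ray at z .14/.145 [0.62631258 0.04438035 0.14      ] [0.62396105 0.05120294 0.145     ]
hinge scene [0.6019092  0.06975483 0.06      ]
[0.63946955 0.03997562 0.13367762]
0 [241.66610603 207.8854677 ] [302.84043579 205.72733092] (241.69230769230768, 205.23076923076923) (303.2307692307692, 204.46153846153845)
-0.011 [241.97414045 211.67460466] [302.7222012  209.59822455] (241.69230769230768, 205.23076923076923) (303.2307692307692, 204.46153846153845)
0.005 [241.52492197 206.14876002] [302.89470669 203.95055066] (241.69230769230768, 205.23076923076923) (303.2307692307692, 204.46153846153845)
```

The fingers came down on the mouth side of the lip, and the lid hasn't moved. I'll lift, move back behind the lip and come down on the lid's upper face.

Call:
move_arm --pt "0 0 0 0 0 -0.4 255" --pt "0 0 0 0 0 -0.75 255" --pt "0 0 0 0.15 -0.2 -0.8 255" --pt "0 0 0 0.32 -0.39 -0.8 255" --pt "0 0 0 0.32 -0.39 -0.6 255"

```text
t: 2.48
ee_pos: [0.6149, 0.0605, 0.1694]
orientation: [0.707, 0.708, 0.0, 0.0]
contact_force: [0.7, 0.4, -0.2]
grip_width: 0.0
grasp_force: 0.0
```

Call:
move_arm --pt "0 0 0 0 0 0.15 255" --pt "0 0 0 0 0 0.3 255" --pt "0 0 0 0 0 0.4 255" --pt "0 0 0 0 0 0.5 255" --pt "0 0 0 0 0 0.5 255"

```text
t: 3.1
ee_pos: [0.6156, 0.0593, 0.1389]
orientation: [0.707, 0.707, -0.0, -0.0]
contact_force: [0.4, 0.7, -0.6]
grip_width: 0.0001
grasp_force: 0.0
```

```bash
python3 - <<'E'
from h import *
d=get('side');e=get('scene')
s=arm.get_state();print(s['ee_pos'],s['contact_force'])
c=[cv2.resize(d['frame'][160:280,190:310],(390,390)),cv2.resize(e['frame'][150:270,250:370],(390,390))]
cv2.imwrite('pics/m4.png',np.hstack(c))
E
```

```text
[0.61601147 0.05929706 0.13985218] [-0.08432657  0.11362791  0.42981486]
```

View pics/m4.png

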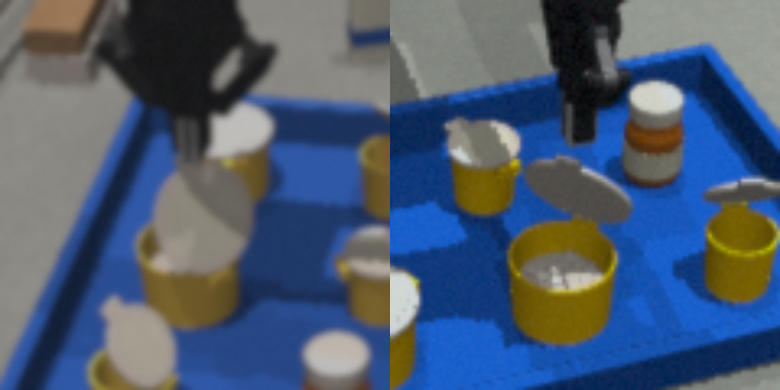

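The tip is now over the lip, behind it on the hinge side. I'll press down and outward along the lid's arc.

Call:
move_arm --pt "0 0 0 0 0 0.2 255" --pt "0 0 0 0 0 0.35 255" --pt "0 0 0 -0.05 0.06 0.45 255" --pt "0 0 0 -0.1 0.12 0.5 255" --pt "0 0 0 -0.16 0.19 0.55 255"

```text
t: 3.82
ee_pos: [0.6276, 0.0495, 0.1065]
orientation: [0.707, 0.707, 0.0, 0.0]
contact_force: [0.2, 0.1, 0.4]
grip_width: -0.0001
grasp_force: 0.1
```

```bash
python3 - <<'E'
from h import *
d=get('side');e=get('scene')
s=arm.get_state();print(s['ee_pos'],s['contact_force'])
c=[cv2.resize(d['frame'][160:280,190:310],(390,390)),cv2.resize(e['frame'][150:270,250:370],(390,390))]
cv2.imwrite('pics/m5.png',np.hstack(c))
E
```

```text
[0.62765047 0.04927279 0.10640743] [-0.31578103 -0.68558711 -0.52801667]
```

View pics/m5.png

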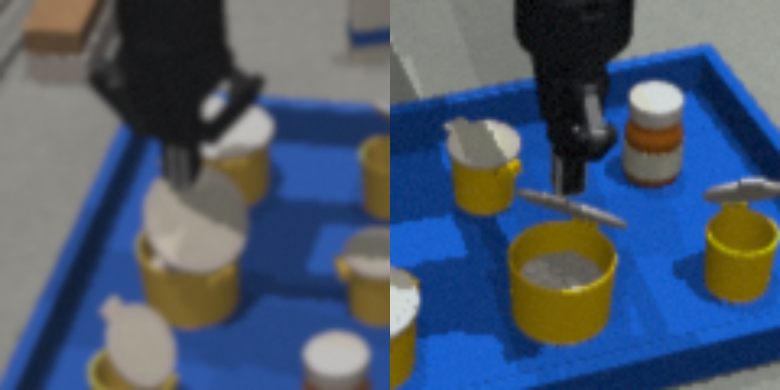

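The lid is swinging down and the tub hasn't moved. I'll carry on along the arc, then creep down watching the force.

Call:
move_arm --pt "0 0 0 -0.06 0.08 0.08 255" --pt "0 0 0 -0.12 0.15 0.16 255" --pt "0 0 0 -0.18 0.22 0.24 255" --pt "0 0 0 -0.21 0.26 0.3 255" --pt "0 0 0 -0.21 0.26 0.3 255"

```text
t: 4.55
ee_pos: [0.6426, 0.037, 0.088]
orientation: [0.707, 0.707, -0.0, -0.0]
contact_force: [-0.2, 0.3, -0.1]
grip_width: 0.0001
grasp_force: 0.0
```

Call:
move_arm --pt "0 0 0 0 0 0.04 255" --pt "0 0 0 0 0 0.08 255" --pt "0 0 0 0 0 0.12 255" --pt "0 0 0 0 0 0.15 255" --pt "0 0 0 0 0 0.15 255"

```text
t: 5.18
ee_pos: [0.6426, 0.0372, 0.0794]
orientation: [0.707, 0.707, -0.0, -0.0]
contact_force: [0.1, -0.2, -0.3]
grip_width: -0.0002
grasp_force: 0.0
```

Next, small steps, about 1 mm per row.

Call:
move_arm --pt "0 0 0 0 0 0.02 255" --pt "0 0 0 0 0 0.04 255" --pt "0 0 0 0 0 0.05 255" --pt "0 0 0 0 0 0.06 255" --pt "0 0 0 0 0 0.06 255"

```text
t: 5.8
ee_pos: [0.6428, 0.0372, 0.076]
orientation: [0.707, 0.707, -0.0, -0.0]
contact_force: [0.1, -0.4, -0.5]
grip_width: -0.0001
grasp_force: 0.0
```

Call:
move_arm --pt "0 0 0 0 0 0.01 255" --pt "0 0 0 0 0 0.02 255" --pt "0 0 0 0 0 0.02 255" --pt "0 0 0 0 0 0.03 255" --pt "0 0 0 0 0 0.03 255"

```text
t: 6.42
ee_pos: [0.6427, 0.0372, 0.0742]
orientation: [0.707, 0.707, -0.0, -0.0]
contact_force: [0.3, 0.1, 0.5]
grip_width: -0.0002
grasp_force: 0.0
```

Call:
move_arm --pt "0 0 0 0 0 0.01 255" --pt "0 0 0 0 0 0.02 255" --pt "0 0 0 0 0 0.03 255" --pt "0 0 0 0 0 0.03 255" --pt "0 0 0 0 0 0.03 255"

```text
t: 7.05
ee_pos: [0.6428, 0.0372, 0.0724]
orientation: [0.707, 0.707, -0.0, -0.0]
contact_force: [0.3, 0.0, 0.6]
grip_width: 0.0002
grasp_force: 0.0
```

```bash
python3 - <<'E'
from h import *
d=get('side');e=get('scene')
s=arm.get_state();print(s['ee_pos'],s['contact_force'])
c=[cv2.resize(d['frame'][160:280,190:310],(390,390)),cv2.resize(e['frame'][150:270,250:370],(390,390))]
cv2.imwrite('pics/m6.png',np.hstack(c))
E
```

```text
[0.6427698  0.03718517 0.07241151] [-0.00943005  0.37871516 -0.76760733]
```

View pics/m6.png

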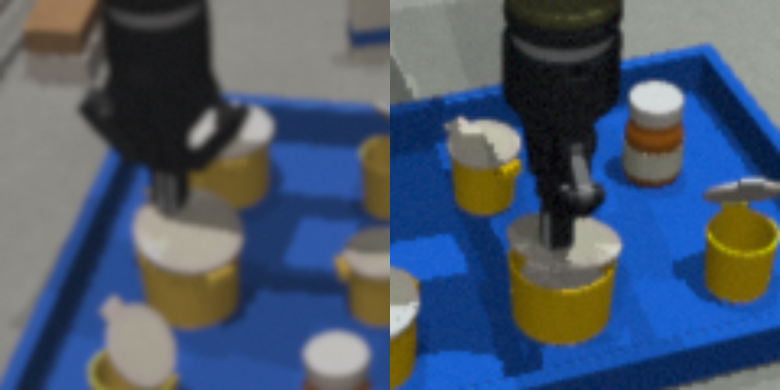

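The lid is almost closed, with a thin gap still showing at the front. I'll keep going gently.

Call:
move_arm --pt "0 0 0 0 0 0.01 255" --pt "0 0 0 0 0 0.02 255" --pt "0 0 0 0 0 0.03 255" --pt "0 0 0 0 0 0.04 255" --pt "0 0 0 0 0 0.04 255"

```text
t: 7.78
ee_pos: [0.6428, 0.0372, 0.0699]
orientation: [0.707, 0.707, -0.0, -0.0]
contact_force: [-0.2, 0.2, 0.4]
grip_width: 0.0003
grasp_force: 0.0
```

Call:
move_arm --pt "0 0 0 0 0 0.01 255" --pt "0 0 0 0 0 0.02 255" --pt "0 0 0 0 0 0.03 255" --pt "0 0 0 0 0 0.04 255" --pt "0 0 0 0 0 0.04 255"

```text
t: 8.4
ee_pos: [0.6428, 0.0372, 0.0675]
orientation: [0.707, 0.707, -0.0, -0.0]
contact_force: [0.0, 0.2, 0.7]
grip_width: 0.0001
grasp_force: 0.0
```

Call:
move_arm --pt "0 0 0 0 0 0.01 255" --pt "0 0 0 0 0 0.02 255" --pt "0 0 0 0 0 0.03 255" --pt "0 0 0 0 0 0.03 255" --pt "0 0 0 0 0 0.03 255"

```text
t: 9.02
ee_pos: [0.6428, 0.0372, 0.0658]
orientation: [0.707, 0.707, 0.0, -0.0]
contact_force: [0.5, 1.0, 0.3]
grip_width: 0.0
grasp_force: 0.0
```

Call:
move_arm --pt "0 0 0 0 0 0.01 255" --pt "0 0 0 0 0 0.02 255" --pt "0 0 0 0 0 0.03 255" --pt "0 0 0 0 0 0.03 255" --pt "0 0 0 0 0 0.03 255"

```text
t: 9.65
ee_pos: [0.6428, 0.0372, 0.064]
orientation: [0.707, 0.707, -0.0, -0.0]
contact_force: [-1.0, -0.4, -0.6]
grip_width: -0.0001
grasp_force: 0.0
```

```bash
python3 - <<'E'
from h import *
d=get('side');e=get('scene')
s=arm.get_state();print(s['ee_pos'],s['contact_force'])
c=[cv2.resize(d['frame'][180:270,200:290],(390,390),interpolation=2),cv2.resize(e['frame'][180:260,265:345],(390,390),interpolation=2)]
cv2.imwrite('pics/m7.png',np.hstack(c))
E
```

```text
[0.64275547 0.03716765 0.06399146] [-0.28640732  0.04044869  0.38692943]
```

View pics/m7.png

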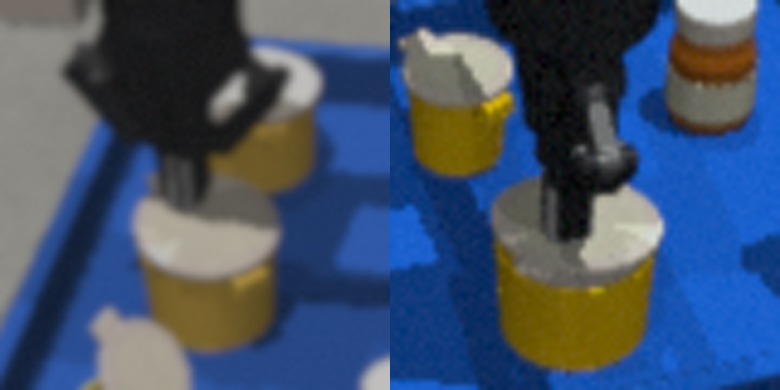

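It looks nearly flat now. I'll press on until the stop shows in the force.

Call:
move_arm --pt "0 0 0 0 0 0.01 255" --pt "0 0 0 0 0 0.02 255" --pt "0 0 0 0 0 0.03 255" --pt "0 0 0 0 0 0.03 255" --pt "0 0 0 0 0 0.03 255"

```text
t: 10.38
ee_pos: [0.6428, 0.0372, 0.0622]
orientation: [0.707, 0.707, -0.0, -0.0]
contact_force: [-0.9, -0.8, 0.5]
grip_width: 0.0001
grasp_force: 0.0
```

Call:
move_arm --pt "0 0 0 0 0 0.01 255" --pt "0 0 0 0 0 0.01 255" --pt "0 0 0 0 0 0.02 255" --pt "0 0 0 0 0 0.02 255" --pt "0 0 0 0 0 0.02 255"

```text
t: 11.0
ee_pos: [0.6428, 0.0372, 0.061]
orientation: [0.707, 0.707, -0.0, -0.0]
contact_force: [0.4, -0.3, -0.0]
grip_width: -0.0003
grasp_force: 0.0
```

Call:
move_arm --pt "0 0 0 0 0 0.01 255" --pt "0 0 0 0 0 0.01 255" --pt "0 0 0 0 0 0.02 255" --pt "0 0 0 0 0 0.02 255" --pt "0 0 0 0 0 0.02 255"

```text
t: 11.62
ee_pos: [0.6428, 0.0372, 0.0598]
orientation: [0.707, 0.707, -0.0, -0.0]
contact_force: [-0.4, -0.2, -0.4]
grip_width: -0.0002
grasp_force: 0.0
```

Call:
move_arm --pt "0 0 0 0 0 0.01 255" --pt "0 0 0 0 0 0.01 255" --pt "0 0 0 0 0 0.02 255" --pt "0 0 0 0 0 0.02 255" --pt "0 0 0 0 0 0.02 255"

```text
t: 12.25
ee_pos: [0.6428, 0.0372, 0.0586]
orientation: [0.707, 0.707, -0.0, -0.0]
contact_force: [-0.1, 0.1, -0.5]
grip_width: 0.0003
grasp_force: 0.0
```

Call:
move_arm --pt "0 0 0 0 0 0.01 255" --pt "0 0 0 0 0 0.01 255" --pt "0 0 0 0 0 0.02 255" --pt "0 0 0 0 0 0.02 255" --pt "0 0 0 0 0 0.02 255"

```text
t: 12.88
ee_pos: [0.6428, 0.0372, 0.0574]
orientation: [0.707, 0.707, -0.0, -0.0]
contact_force: [-0.3, -0.4, 0.3]
grip_width: 0.0005
grasp_force: 0.0
```

```bash
python3 - <<'E'
from h import *
d=get('side');e=get('scene')
s=arm.get_state();print(s['ee_pos'],s['contact_force'])
c=[cv2.resize(d['frame'][180:270,200:290],(390,390),interpolation=2),cv2.resize(e['frame'][180:260,265:345],(390,390),interpolation=2)]
cv2.imwrite('pics/m8.png',np.hstack(c))
E
```

```text
[0.64276365 0.03716762 0.05740731] [ 0.38942272 -0.29252733  0.48723984]
```

View pics/m8.png

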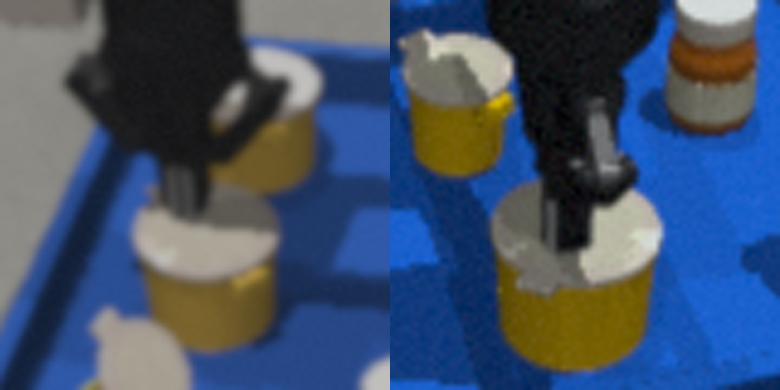

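That view shows the lip lower, at about (535,285), so the lid is still closing. It was my eleventh picture and the limit was ten, so I'll view no more and go by force readings.

Call:
move_arm --pt "0 0 0 0 0 0.01 255" --pt "0 0 0 0 0 0.01 255" --pt "0 0 0 0 0 0.02 255" --pt "0 0 0 0 0 0.02 255" --pt "0 0 0 0 0 0.02 255"

```text
t: 13.6
ee_pos: [0.6428, 0.0372, 0.0562]
orientation: [0.707, 0.707, -0.0, -0.0]
contact_force: [-0.7, -1.1, -0.2]
grip_width: 0.0002
grasp_force: 0.0
```

Call:
move_arm --pt "0 0 0 0 0 0.01 255" --pt "0 0 0 0 0 0.01 255" --pt "0 0 0 0 0 0.02 255" --pt "0 0 0 0 0 0.02 255" --pt "0 0 0 0 0 0.02 255"

```text
t: 14.22
ee_pos: [0.6428, 0.0372, 0.055]
orientation: [0.707, 0.707, -0.0, 0.0]
contact_force: [0.5, 0.3, 0.2]
grip_width: -0.0
grasp_force: 0.0
```

Call:
move_arm --pt "0 0 0 0 0 0.01 255" --pt "0 0 0 0 0 0.01 255" --pt "0 0 0 0 0 0.02 255" --pt "0 0 0 0 0 0.02 255" --pt "0 0 0 0 0 0.02 255"

```text
t: 14.85
ee_pos: [0.6428, 0.0372, 0.0538]
orientation: [0.707, 0.707, -0.0, -0.0]
contact_force: [-0.7, 0.6, -0.7]
grip_width: -0.0001
grasp_force: 0.0
```

Call:
move_arm --pt "0 0 0 0 0 0.01 255" --pt "0 0 0 0 0 0.01 255" --pt "0 0 0 0 0 0.02 255" --pt "0 0 0 0 0 0.02 255" --pt "0 0 0 0 0 0.02 255"

```text
t: 15.48
ee_pos: [0.6429, 0.0372, 0.0531]
orientation: [0.707, 0.707, 0.0, 0.0]
contact_force: [-1.2, -0.7, 4.8]
grip_width: -0.0001
grasp_force: 2.2
```

The force rose to 4.8 N, so the lid is on its stop. I'll lift straight up.

Call:
move_arm --pt "0 0 0 0 0 0 255" --pt "0 0 0 0 0 -0.1 255" --pt "0 0 0 0 0 -0.5 255" --pt "0 0 0 0 0 -1.2 255" --pt "0 0 0 0 0 -2.0 255"

```text
t: 16.1
ee_pos: [0.6419, 0.0371, 0.1722]
orientation: [0.707, 0.707, -0.001, -0.001]
contact_force: [-0.2, 0.1, 0.1]
grip_width: 0.0002
grasp_force: 0.0
```

Call:
move_arm --pt "0 0 0 0 0 -0.4 255" --pt "0 0 0 -0.4 0 -0.4 255" --pt "0 0 0 -0.9 0 -0.4 255" --pt "0 0 0 -0.9 0 -0.4 255" --pt "0 0 0 -0.9 0 -0.4 255"

```text
t: 16.73
ee_pos: [0.642, -0.0172, 0.1949]
orientation: [0.707, 0.707, -0.001, -0.001]
contact_force: [-0.5, 0.0, 0.0]
grip_width: 0.0002
grasp_force: 0.0
```

```bash
python3 - <<'E'
from h import *
w=get('wrist');s=arm.get_state();print(s['t'],s['ee_pos'],s['contact_force'])
# lid as non-blue, bright, low-saturation blob near tub
hsv=cv2.cvtColor(w['frame'],cv2.COLOR_BGR2HSV);m=((hsv[...,1]<90)&(hsv[...,2]>90)).astype(np.uint8)
u,v=proj(w,(.631,.0466,.064));print('tub px',u,v)
n,l,st,c=cv2.connectedComponentsWithStats(m)
k=l[int(v),int(u)];print('label',k,st[k],c[k])
cs=cv2.findContours((l==k).astype(np.uint8),0,1)[0];q=max(cs,key=cv2.contourArea)[:,0]
P=np.array([plane(w,a,b,.064)[:2] for a,b in q]);M=np.array([plane(w,*c[k],.064)[:2]])[0]
(x,y),r=cv2.minEnclosingCircle(P.astype(np.float32))
i=np.argmax(np.linalg.norm(P-[.631,.0466],axis=1));print('centroid',M,'enc',x,y,r,'lip',P[i])
d=np.array([.775,-.632]);t=(P-[.5985,.0731])@d;print('extent along d',t.min(),t.max(), 'across',np.ptp((P)@[.632,.775]))
ym=((hsv[...,0]>18)&(hsv[...,0]<35)&(hsv[...,1]>140)&(hsv[...,2]>60))
box=ym[int(v)-60:int(v)+60,int(u)-60:int(u)+60];print('yellow px near',box.sum())
E
```

```text
16.775 [ 0.64223265 -0.01678687  0.19527025] [-0.19886219 -0.09557127 -0.73420022]
tub px 261.79975593241966 122.81134373875257
label 4 [ 213   72   98   98 7593] [261.38127222 121.18279995]
centroid [0.63065527 0.0479584 ] enc 0.6316665410995483 0.04562031850218773 0.04822753369808197 lip [0.66302038 0.00910736]
extent along d -0.004617860569545759 0.09077215959459742 across 0.08188142865679537
yellow px near 79
```

The lid lies flat: it reaches 91 mm along the closing direction and measures 82 mm across, as a shut lid should. The tub is where it was, so I'll hand in.

```bash
python3 -c "
from station import arm
print(arm.hand_in())"
```

```text
the job is handed in; nothing more can be done
None
```

The wide tub's lid is pressed shut, the tub is where it stood to within about 2 mm, the hand is clear and the job is handed in; my first descent missed onto the mouth side of the lip without moving the lid, and I viewed 11 pictures, one over the limit of 10.

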